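# Free the stuck die carriage and run it home under the bench punch

## Task

The die carriage of the bench punch is stuck on its rail. Push it by its upright plate, towards the machine, until it breaks free, then run it in under the head, without letting it shoot forward or slam, until it sits fully home against the end stop hidden inside the machine. Do not lean hard on it at the stop, leave the things lying beside the machine where they are, and back away.

Things in the scene. Friction and masses are not known exactly. Their poses are not given: they have to be found in the camera images.
- punch: Fixed bench punch: grey base plate 520 x 150 x 10 mm (x -260 to 260 mm) with two low rail bars, tops 22 mm above the table, and at one end a green C-shaped frame. Origin: on the table, on the rail's centre line, below the head's front edge. x axis: along the rail, the direction to push; y across; z up. It points to the robot's +y, or up to 36 degrees from that towards +x. Nothing is above the rail before the head.
- head_edge (a point): Middle of the lower front edge of the overhanging head, 160 mm above the table; axes as the punch. The head is 110 mm wide, reaches 150 mm back to the column; a ram hangs from it 75 mm behind the edge; the frame is 285 mm tall in all. A tool pointing straight down meets this edge before the carriage is home: lean it 30 to 45 degrees, tips forward under the head, body trailing.
- push_plate (a point): Centre of the rear face of the carriage's upright push plate, where to push, 53 mm above the table; x axis: the pushing direction; z up; the face looks to -x. The plate is bare steel, 76 mm wide, 10 mm thick, and reaches from 23 to 79 mm above the table. This point starts 120 to 140 mm before the head's edge and ends 0 to 20 mm behind it when the carriage is home.
- die (a point): Centre of the dark round die (52 mm across) on top of the carriage, 61 mm above the table. The carriage is a bare steel block 110 mm long with its plate, 76 mm wide, its top 55 mm above the table; it slides on the rail bars.
- carriage (a joint): Travel of the carriage, m: 0 where it starts stuck, growing in the pushing direction up to the rigid hidden end stop at about 0.140. It takes 10 to 18 N to break it free; the resistance eases off over the first 10 mm and it may hop on some millimetres; past 20 mm it slides with 3 to 6 N and stays where it is left. It does not spring back from the stop.
- tape: Loose tape measure, black box 75 x 40 x 66 mm, lying on the far side of the rail as seen from the robot. Origin: centre of its underside.
- clamp: Loose dark steel G-clamp, flat, about 75 x 155 x 18 mm, beside the frame, on the robot's side. Origin: on the table, middle of its spine.
- wrench: Loose spanner 170 mm long, flat, on the far side of the rail. Origin: centre of its underside.
- tin: Loose aluminium tin, 60 mm diameter, 85 mm tall, beside the frame on its far side. Origin: centre of its underside.

How it is judged:
On the way, in this order (a step that is already met when the one before it is completed fails the run):
1. the carriage has broken free (more than 25 mm along) (value of joint carriage above 0.025 m), for 0.05 s.
2. the carriage is home against its stop (value of joint carriage above 0.136 m), for 0.2 s.
At the end, for the whole second after the job is handed in: The carriage is within 4 mm of its end stop (joint above 0.136 of 0.140 m) and at rest, and the tape measure, G-clamp, spanner and tin each lie within 30 mm of where they were (value of joint carriage above 0.136 m and velocity of joint carriage below 0.01 m/s and distance of each of tape, clamp, wrench, tin from where it was at the start of the episode below 0.03 m); the robot touches nothing.
It fails at once if the carriage shoots or slams (faster than 0.30 m/s) (velocity of joint carriage above 0.3 m/s).
It fails at once if the carriage is forced (more than 50 N on it from the fingers) (contact force between the fingers and carriage above 50 N).
It fails at once if the machine is rammed (more than 50 N on it from the arm or fingers) (contact force between any of the arm, the fingers and punch above 50 N).
It fails at once if a thing lying beside the machine is knocked away (more than 30 mm) (distance of any of tape, clamp, wrench, tin from where it was at the start of the episode above 0.03 m).
It also fails if it takes over 48 s, if anything falls off the work surface, if the arm or the gripper's body presses on something with over 40 N, if the wrist force passes 120 N, or if a joint passes its speed limit or range.

## Robot

A 6-joint arm with a two-finger parallel gripper is mounted at the origin on the work surface. World frame = base frame: x ahead of the robot, y to its left, z up, the work surface at z = 0. Lengths are in m, angles in rad, forces in N, time in s.
With the tool pointing down it reaches from about 0.35 to 0.775 m from the base axis. Payload 5.5 kg.
Tool frame: the origin (TCP) lies midway between the tips of the shut fingers; the grasp point (between the pads) lies grip_depth behind it (grip_depth is the distance from the TCP to the grasp point, in m); y points along the fingers, x is the direction in which the jaws open and shut, and the axes are right-handed (so a half turn about y gives the same grasp; the last joint's range is limited). The gripper opens to 85 mm and grips with 20 to 120 N. Pads are 22 mm wide; open, the fingers measure 114 mm over their backs; the gripper's body (76 mm by 85 mm) begins 54 mm behind the grasp point. The pads swing forward as they close: fully open they stand 13 mm farther back than shut.
Start: joints at [-1.359, 0.313, 0.046, 1.304, 0, 1.431], TCP at [0.198, -0.54, 0.231] pointing down, gripper open.
Joint ranges: [-2.76, 2.76], [-0.86, 1.69], [-1.03, 1.26], [-2.2, 2.34], [-1.47, 1.5], [-3.14, 3.14]. Speed limits (rad/s): [2.57, 2.57, 3.14, 3.14, 3.14, 3.14].

## Interface

Orientations are given as a unit quaternion [w, x, y, z].
In Python, from workcell import get_state, read_camera, job_done, grip_depth gives the robot as it stands. The module is installed in compiled form; this text tells all that it offers.
- The arm moves only by the shell command python3 -m handwheel 'ROWS' [OPENING]. ROWS is JSON, a list that holds one entry, the list of rows, each a list of 6 numbers: the shift along the tool's x, y, z in cm, then the turn, a rotation vector about the tool's x, y, z in rad. A call has 1 to 5 rows; each row is the pose to reach, as a shift and turn from the pose commanded when the call began, along the tool's axes at that moment; what a row does not reach only later rows make up. A row lasts 1/10 s, in which the tool goes at most 50 mm and 8.59 degrees, less where a joint would pass 70% of its speed; a pose out of reach is approached as far as the arm can. A call with a gripper value outside its range is refused whole. OPENING is the gripper command: -1 is shut, 1 is fully open, values between are in proportion, set as the call begins (- or left out, the last holds). The fingers move at their own pace and stop on an object; the grip force is fixed at half the most. Time passes only in rows, so rows that repeat a pose let the fingers close. It gives the time, the measured TCP pose, the force and the opening at its end, in the units of the state.
- get_state(): the state, without advancing time (a new reading comes with each control period).
- read_camera(name): name is "scene" or "top" or "wrist"; returns a dict with "image" (420x560x3 uint8, blue, green, red), "depth" (420x560 float32, m along the optical axis (not along the pixel's ray), 0 where there is no reading), "mtx" (3x3 intrinsics, pixels), "R" (3x3) and "t" (3): a world point X has camera coordinates R X + t. Camera axes: x right, y down, z forward; pixel columns grow to the right and rows downward; lengths in m; the calibration is good to about 2 mm. A picture is of the moment at which its call begins.
- job_done(): hands the job in, once; it reports no verdict.
The state is a dict: "t": time; "q": joint angles; "joint_vel": joint speeds; "effort": joint torques, N m; "ee_pos": TCP position; "eef_rot": TCP orientation; "ft_force": force on the tool from outside, world axes, zero at the start; "torque": the same for the moment, N m; "width": opening from 0.0 (shut) to 1.0 (fully open).
Only numpy, scipy, OpenCV 4.12 (cv2) and the standard library are available. Lean on these libraries where they do the work, as an engineer would, in place of code of your own. Each camera call takes 0.05 s, during which the arm holds its last target.

## Working session

There is one attempt and no reset: what is moved stays moved. The work goes in short steps, Python scripts to look and compute and a shell command to move; the robot and the scene stay as the last step left them, time stands still between calls to the robot, and variables do not carry over. Pictures are saved under pics/ and viewed, and the job is handed in when it is done.

```bash
mkdir -p pics; cat > h.py <<'E'
import numpy as np, cv2
from workcell import get_state, read_camera, job_done, grip_depth
def shot(n,f):
    c=read_camera(n); cv2.imwrite('pics/'+f,c['image']); np.savez('pics/'+f[:-4]+'.npz',**{k:v for k,v in c.items()}); return c
def pt(c,u,v,d=None):
    if d is None: d=c['depth'][int(v),int(u)]
    p=np.linalg.inv(c['mtx'])@np.array([u,v,1.])*d
    return c['R'].T@(p-c['t'])
def onplane(c,u,v,z):
    o=-c['R'].T@c['t']; r=c['R'].T@np.linalg.inv(c['mtx'])@np.array([u,v,1.])
    return o+r*(z-o[2])/r[2]
def load(f):
    return dict(np.load('pics/'+f+'.npz'))
E
python3 - <<'E'
from h import *
print(get_state(),grip_depth)
for n in('scene','top','wrist'):
    c=shot(n,n+'0.png'); print(n,-c['R'].T@c['t'],c['R'][2])
E
```

```text
{'t': 0.0, 'q': array([-1.35861646e+00,  3.14001281e-01,  4.49718345e-02,  1.30364025e+00,
        1.32028182e-06,  1.43116447e+00]), 'joint_vel': array([-1.04845128e-03,  1.49331082e-03, -1.69966858e-04, -9.09144636e-04,
       -8.85301080e-04,  4.31563082e-05]), 'effort': array([-1.78106799e-03, -4.80623674e+01,  2.98533475e+01,  1.92245393e-02,
       -3.80602578e-04,  5.62274110e-06]), 'ee_pos': array([ 0.1980055 , -0.53926548,  0.23040548]), 'eef_rot': array([ 0.58023539, -0.57933261,  0.40526868, -0.40429928]), 'ft_force': array([-0.35749693,  0.28676368,  0.62426646]), 'torque': array([-0.01339875, -0.02184325, -0.03694061]), 'width': 0.9995965511185679} 0.0187
scene [ 0.87876185 -0.43717979  0.89825852] [-0.30206503  0.4214803  -0.85505033]
top [ 0.46331293 -0.05347555  1.27127614] [ 0.11656527 -0.0046765  -0.99317202]
wrist [ 0.27251299 -0.51181453  0.37374782] [-0.29043161 -0.10559651 -0.95105145]
```

View pics/scene0.png

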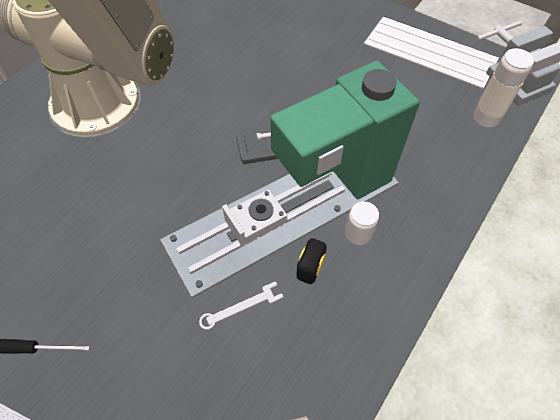

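View pics/top0.png

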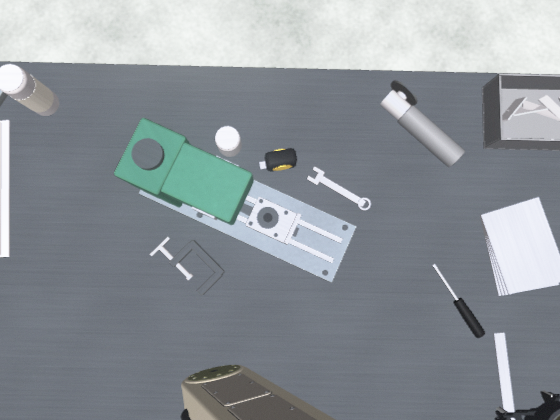

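View pics/wrist0.png

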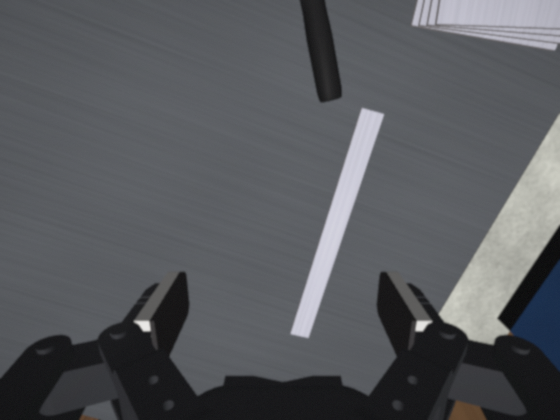

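Scene and top views: the die is at top (268,217). The rail runs from its open end at (344,254) up-left to the green frame. The clamp is at (205,265), tin (228,139), tape (281,159) and spanner (340,188). Next I'll measure these.

```bash
python3 - <<'E'
from h import *
for n,(a,b,x,y) in dict(top=(170,300,180,370),scene=(150,300,150,350)).items():
    c=load(n+'0'); im=c['image'][a:b,x:y]; cv2.imwrite(f'pics/{n}_z.png',cv2.resize(im,None,fx=4,fy=4,interpolation=2)[:600,:800])
    # dark die: dark pixels near
    hsv=cv2.cvtColor(c['image'],cv2.COLOR_BGR2HSV)
    H,W=c['depth'].shape
    v,u=np.mgrid[:H,:W]; d=c['depth']
    P=np.stack([(u-c['mtx'][0,2])/c['mtx'][0,0]*d,(v-c['mtx'][1,2])/c['mtx'][1,1]*d,d],-1)
    P=(P-c['t'])@c['R']
    np.save(f'pics/{n}_P.npy',P)
    for nm,uv in dict(top=dict(die=(268,222),plate=(344,254),tin=(228,139),head=(200,195)),scene=dict(die=(268,215),tin=(363,215),head=(320,110)))[n].items():
        print(n,nm,P[uv[1],uv[0]])
    z=P[...,2]
    g=(hsv[...,0]>60)&(hsv[...,0]<90)&(hsv[...,1]>100)
    near=(z>0.045)&(z<0.09)&(P[...,0]>.3)&(P[...,0]<.75)&(np.abs(P[...,1])<.35)&~g
    nb,lab,st,ce=cv2.connectedComponentsWithStats(near.astype(np.uint8))
    for i in range(1,nb):
        if st[i,4]>60:
            m=lab==i; print(' blob',ce[i],st[i,4],P[m].mean(0),np.percentile(z[m],[5,50,95]))
E
```

```text
top die [ 0.5489064  -0.04446819  0.06460477]
top plate [ 0.4790098  -0.23112519  0.00402167]
top tin [0.73924659 0.05305979 0.08796929]
top head [0.58551154 0.0892389  0.25913396]
 blob [227.48533333 143.02666667] 375 [0.7313384  0.05462995 0.0801983 ] [0.05564337 0.08458266 0.08889379]
 blob [280.27746741 158.29236499] 537 [ 0.70081563 -0.07019465  0.06459397] [0.05486815 0.0656379  0.070071  ]
 blob [272.6664465  220.17767503] 1514 [ 0.55381826 -0.05520734  0.06013564] [0.0528502  0.05823595 0.07966101]
scene die [ 0.58046195 -0.04641855  0.0594345 ]
scene tin [0.74336938 0.04900461 0.0856573 ]
scene head [0.60123107 0.09024544 0.26007315]
 blob [367.44749596 175.43780291] 619 [0.69945845 0.15052797 0.06703468] [0.04684688 0.06681888 0.08656722]
 blob [254.32790445 214.62432139] 1842 [ 0.55678695 -0.06097325  0.05870902] [0.05087815 0.05624499 0.07857128]
 blob [358.52024291 215.12955466] 494 [0.73497029 0.04802887 0.0783    ] [0.05284606 0.08329755 0.08646127]
 blob [311.60103627 257.20466321] 772 [ 0.70532658 -0.07606063  0.06251464] [0.05143193 0.0639752  0.06742132]
```

```bash
ls pics
```

```text
scene0.npz
scene0.png
scene_P.npy
scene_z.png
top0.npz
top0.png
top_P.npy
top_z.png
wrist0.npz
wrist0.png
```

View pics/top_z.png

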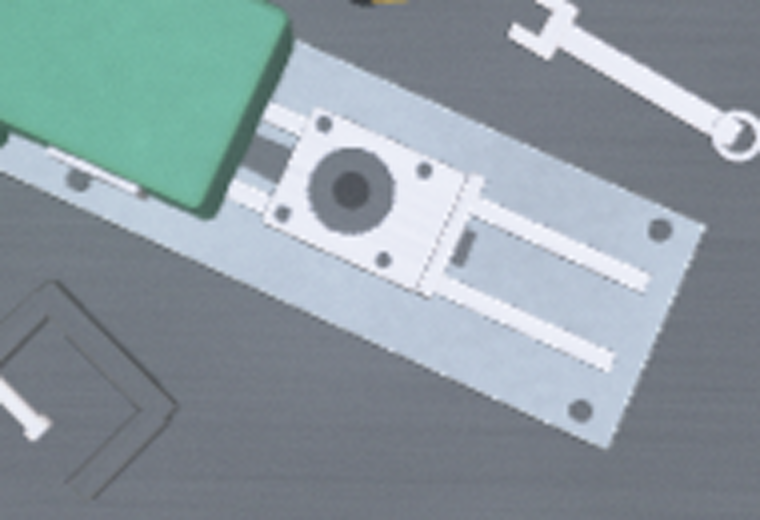

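View pics/scene_z.png

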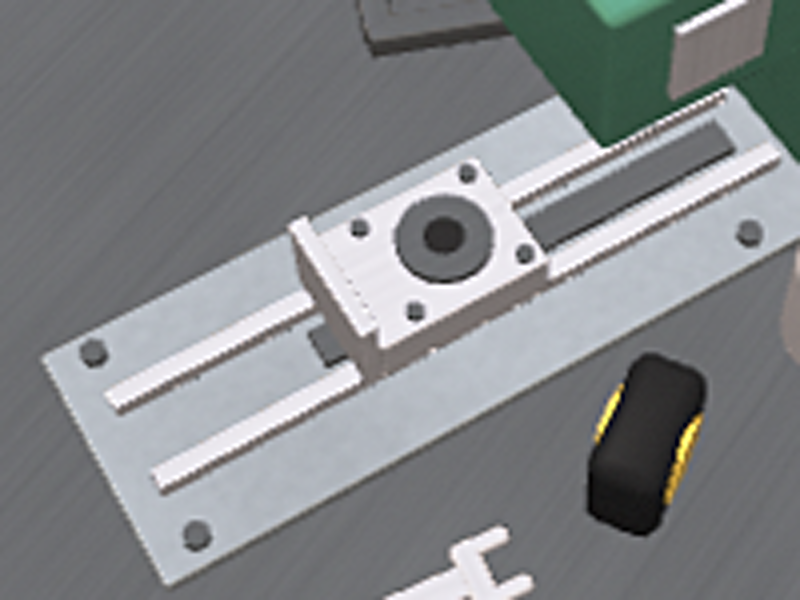

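```bash
python3 - <<'E'
from h import *
for n in('top','scene'):
    P=np.load(f'pics/{n}_P.npy'); c=load(n+'0')
    hsv=cv2.cvtColor(c['image'],cv2.COLOR_BGR2HSV)
    z=P[...,2]
    roi=(P[...,0]>.42)&(P[...,0]<.68)&(P[...,1]>-.2)&(P[...,1]<.03)
    # plate top band
    m=roi&(z>.070)&(z<.085)
    q=P[m]; print(n,'plate top',q.mean(0),m.sum())
    # carriage block top rect
    m=roi&(z>.048)&(z<.085)
    q=P[m][:,:2].astype(np.float32); print(' block',cv2.minAreaRect(q))
    # head top
    m=(z>.235)&(z<.275)&(hsv[...,0]>60)&(hsv[...,0]<95)&(hsv[...,1]>80)
    q=P[m][:,:2].astype(np.float32); print(' headtop',cv2.minAreaRect(q),m.sum(),np.median(z[m]))
    # base plate: light bluish low
E
```

```text
top plate top [ 0.53445869 -0.10066355  0.07961894] 144
 block ((0.591860294342041, -0.06879091262817383), (0.11254418641328812, 0.1608605682849884), 69.40530395507812)
 headtop ((0.631514310836792, 0.12332838773727417), (0.24893710017204285, 0.1289878636598587), 66.77434539794922) 6447 0.2625391646544313
scene plate top [ 0.53681121 -0.10345484  0.07780544] 202
 block ((0.5894213318824768, -0.0709042027592659), (0.1112649217247963, 0.15457725524902344), 66.99755859375)
 headtop ((0.6329066157341003, 0.12028372287750244), (0.24922093749046326, 0.12966838479042053), 67.08049011230469) 6930 0.2597769112900744
```

```bash
python3 - <<'E'
from h import *
t=load('top0'); s=load('scene0')
T=lambda u,v,z:onplane(t,180+u/4-.4,170+v/4-.4,z)
S=lambda u,v,z:onplane(s,150+u/4-.4,150+v/4-.4,z)
def ang(a,b): d=b-a; return np.degrees(np.arctan2(d[0],d[1])),np.linalg.norm(d[:2])
A,B,C,D=T(705,228,.01),T(608,447,.01),T(295,42,.01),T(0,172,.01)
print('top corners',A,B,ang(A,C),ang(B,D),ang(A,B),'mid',(A+B)/2)
A2,B2=S(168,585,.01),S(42,358,.01);C2=S(800,248,.01); D2=S(555,98,.01)
print('scene corners',A2,B2,ang(A2,C2),ang(B2,D2),ang(A2,B2),'mid',(A2+B2)/2)
print('die',T(351,191,.061),S(444,239,.061))
# plate top rear edge corners z=.079
print('plate rear top',T(483,181,.079),T(430,298,.079),'scene',S(290,226,.079),S(362,336,.079))
E
```

```text
top corners [ 0.54612123 -0.25891202  0.01      ] [ 0.41268408 -0.20069209  0.01      ] (np.float64(23.34754218502079), np.float64(0.2758757247277756)) (np.float64(23.00634930910262), np.float64(0.4054970107166247)) (np.float64(-66.42788853545044), np.float64(0.14558514734733144)) mid [ 0.47940266 -0.22980206  0.01      ]
scene corners [ 0.54720641 -0.25880554  0.01      ] [ 0.41155194 -0.20102407  0.01      ] (np.float64(24.33893565335884), np.float64(0.3774139434314939)) (np.float64(23.412410190103884), np.float64(0.31813504006800203)) (np.float64(-66.9286162677783), np.float64(0.14744772327058642)) mid [ 0.47937918 -0.22991481  0.01      ]
die [ 0.56005507 -0.04267126  0.061     ] [ 0.56076698 -0.04494574  0.061     ]
plate rear top [ 0.56605466 -0.11904582  0.079     ] [ 0.49796458 -0.08960631  0.079     ] scene [ 0.49952309 -0.09174836  0.079     ] [ 0.56737612 -0.12082884  0.079     ]
```

The two views agree: the rail is about 23.3° from +y, and the push plate point is about (0.533, -0.1055), 125 mm before the edge. That is within the stated ranges. Next, the tool frame and the required turn.

```bash
cat >> h.py <<'E'
from scipy.spatial.transform import Rotation as Ro
th=np.radians(23.3); d=np.array([np.sin(th),np.cos(th),0]); left=np.array([-np.cos(th),np.sin(th),0]); up=np.array([0,0,1.])
E0=np.array([0.4794,-0.2299,0]); O=E0+.26*d; PP=E0+.1354*d+.053*up
def Rt(q): return Ro.from_quat(q,scalar_first=True)
def Rdes(phi,s=1):
    y=-np.cos(phi)*up+np.sin(phi)*d; x=s*left
    return Ro.from_matrix(np.stack([x,y,np.cross(x,y)],1))
def rel(pos,R,p0=None,q0=None):
    st=get_state(); p0=st['ee_pos'] if p0 is None else p0
    R0=Rt(st['eef_rot'])
    return R0.inv().apply(pos-p0)*100, (R0.inv()*R).as_rotvec()
def where():
    st=get_state(); r=st['ee_pos']-O; 
    print('t %.2f rail x %.1f y %.1f z %.1f mm'%(st['t'],r@d*1e3,r@left*1e3,r[2]*1e3),'F',np.round([st['ft_force']@d,st['ft_force']@left,st['ft_force'][2]],1),'w',round(st['width'],2),'yaxis',np.round([Rt(st['eef_rot']).as_matrix()[:,1]@a for a in(d,left,up)],3),'xaxis',np.round([Rt(st['eef_rot']).as_matrix()[:,0]@a for a in(d,left,up)],3),'q',np.round(st['q'],2))
E
python3 - <<'E'
from h import *
st=get_state(); M=Rt(st['eef_rot']).as_matrix(); print(M.round(3)); print('cam off in tool',M.T@(np.array([.2725,-.5118,.3737])-st['ee_pos'])); where(); print(O,PP)
for s in(1,-1):
    print(s,rel(O-.17*d+.18*up,Rdes(np.radians(42),s)))
E
```

```text
[[ 0.345 -0.     0.939]
 [-0.939  0.001  0.345]
 [-0.001 -1.     0.   ]]
cam off in tool [-0.00047917 -0.14307729  0.0794319 ]
t 0.15 rail x -655.6 y 136.0 z 230.6 mm F [-0.1  0.2  0.6] w 1.0 yaxis [ 0.001  0.001 -1.   ] xaxis [-0.726 -0.688 -0.001] q [-1.36  0.31  0.05  1.3   0.    1.43]
[0.58224183 0.00889606 0.        ] [ 0.53295686 -0.10554236  0.053     ]
1 (array([-25.88761978,   5.10512505,  43.26665348]), array([-0.3620064 ,  2.20170633,  0.84414782]))
-1 (array([-25.88761978,   5.10512505,  43.26665348]), array([ 0.69081679, -0.77522343,  0.29625155]))
```

```bash
cat >> h.py <<'E'
def Rd(phi):
    y=-np.cos(phi)*up+np.sin(phi)*d; z=-left
    return Ro.from_matrix(np.stack([np.cross(y,z),y,z],1))
def go(x,z,deg=42,y=0,k=1):
    p,r=rel(O+x/1e3*d+y/1e3*left+z/1e3*up,Rd(np.radians(deg))); print('shift cm',p.round(2),'rot',r.round(3),'frac rows',np.ceil(np.linalg.norm(r)/.149),np.linalg.norm(p)/5)
E
python3 -c "
from h import *
go(-200,180)"
```

```text
shift cm [-23.71   5.1   41.2 ] rot [0.278 0.723 0.696] frac rows 7.0 9.562204301052097
```

```bash
python3 -m handwheel '[[[-2,0,4,0.02,0.07,0.07],[-5,0,8,0.05,0.14,0.14],[-7,1,12,0.08,0.21,0.21],[-9.5,1.5,16,0.11,0.28,0.28],[-12,2,20,0.14,0.36,0.35]]]' -1; python3 -c "
from h import *
where();go(-200,180)"
```

```text
t: 0.65
ee_pos: [0.3457, -0.3569, 0.2109]
eef_rot: [0.598, -0.376, 0.568, -0.422]
ft_force: [0.2, -0.2, -0.3]
width: 0.145
t 0.65 rail x -429.5 y 72.6 z 210.9 mm F [-0.  -0.3 -0.3] w 0.15 yaxis [ 0.362  0.072 -0.929] xaxis [-0.857 -0.367 -0.362] q [-1.11  0.39  0.04  1.52  0.23  2.02]
shift cm [-15.88  10.66  14.94] rot [0.138 0.36  0.343] frac rows 4.0 4.8543329713005265
```

```bash
python3 -m handwheel '[[[-3.2,2.1,3,0.03,0.07,0.07],[-6.4,4.2,6,0.05,0.14,0.14],[-9.6,6.4,9,0.08,0.21,0.21],[-12.8,8.5,12,0.11,0.29,0.28],[-15.9,10.6,14.9,0.138,0.36,0.343]]]'; python3 -c "
from h import *
where();go(-200,180);go(-170,80);go(-160,42)"
```

```text
t: 1.15
ee_pos: [0.5021, -0.1744, 0.1799]
eef_rot: [0.574, -0.152, 0.691, -0.412]
ft_force: [0.6, -0.8, -0.2]
width: -0.003
t 1.15 rail x -200.0 y 1.1 z 179.9 mm F [-0.5 -0.9 -0.2] w -0.0 yaxis [ 0.669  0.001 -0.743] xaxis [-0.743  0.    -0.669] q [-0.85  0.44 -0.11  1.39  0.65  2.57]
shift cm [-0.01 -0.01  0.11] rot [ 0.001 -0.     0.   ] frac rows 1.0 0.022835919709178455
shift cm [4.45 9.44 0.12] rot [ 0.001 -0.     0.   ] frac rows 1.0 2.0863465127828302
shift cm [ 6.25 12.93  0.12] rot [ 0.001 -0.     0.   ] frac rows 1.0 2.871841114256361
```

```bash
python3 -m handwheel '[[[1.5,3.2,0,0,0,0],[3,6.3,0.1,0,0,0],[4.45,9.4,0.1,0,0,0],[5.6,11.5,0.1,0,0,0],[5.6,11.5,0.1,0,0,0]]]'; python3 - <<'E'
from h import *
where();go(-160,44);go(-140,44)
c=shot('scene','scene1.png');a=c['image'][120:320,120:370]; cv2.imwrite('pics/s1z.png',cv2.resize(a,None,fx=3,fy=3)); shot('top','top1.png')
E
```

```text
t: 1.65
ee_pos: [0.514, -0.1418, 0.0546]
eef_rot: [0.574, -0.154, 0.692, -0.41]
ft_force: [-0.6, 1.0, 0.3]
width: 0.0
t 1.65 rail x -165.4 y 3.1 z 54.6 mm F [0.6 1.  0.3] w 0.0 yaxis [ 0.668  0.006 -0.744] xaxis [-0.744 -0.001 -0.668] q [-0.79  0.54 -0.29  1.07  0.67  2.64]
shift cm [0.31 1.15 0.32] rot [0.006 0.001 0.002] frac rows 1.0 0.2462371294953392
shift cm [-1.18  2.48  0.33] rot [0.006 0.001 0.002] frac rows 1.0 0.5538152509085139
```

View pics/s1z.png

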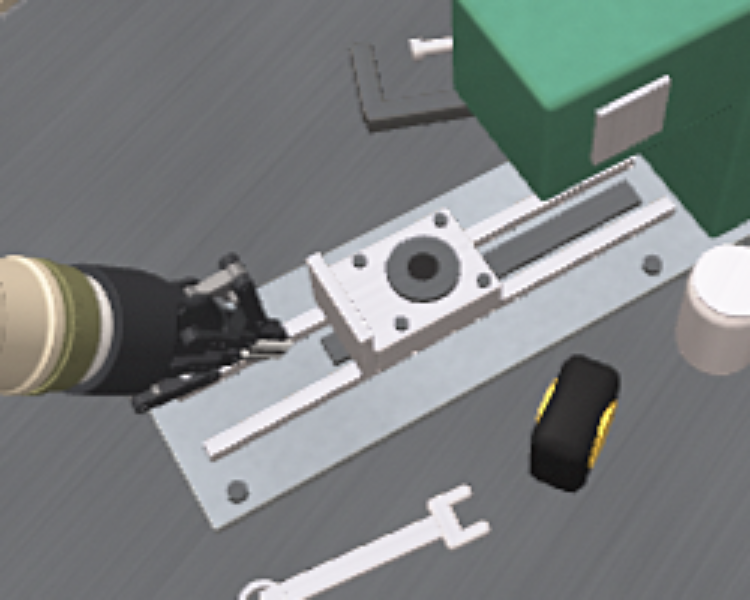

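View pics/top1.png

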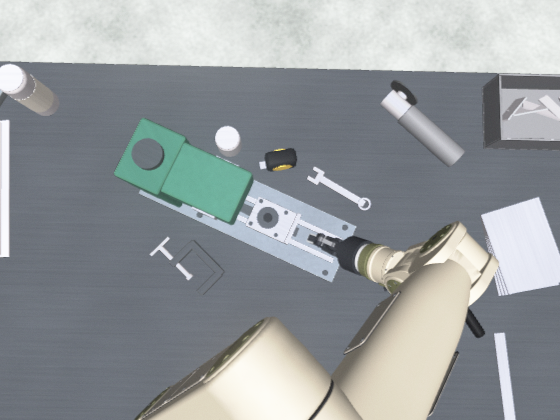

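```bash
python3 -c "
from h import *
go(-146,46)"; python3 -m handwheel '[[[0,0.7,0.15,0.003,0,0],[-0.3,1.2,0.3,0.006,0,0],[-0.8,1.8,0.3,0.006,0,0],[-0.8,1.8,0.3,0.006,0,0]]]'; python3 -c "
from h import *
where();go(-140,46)"
```

```text
shift cm [-0.77  2.25  0.08] rot [0.002 0.003 0.003] frac rows 1.0 0.47545177465723326
t: 2.15
ee_pos: [0.5258, -0.1279, 0.0498]
eef_rot: [0.576, -0.152, 0.688, -0.414]
ft_force: [-0.9, 0.2, -0.2]
width: 0.001
t 2.15 rail x -147.9 y -2.3 z 49.8 mm F [-0.2  0.9 -0.2] w 0.0 yaxis [ 0.667 -0.005 -0.745] xaxis [-0.745 -0.005 -0.667] q [-0.76  0.54 -0.31  1.01  0.68  2.68]
shift cm [-0.34  0.81 -0.23] rot [-0.005  0.005  0.004] frac rows 1.0 0.18197429713747618
```

```bash
python3 -m handwheel '[[[0,0.1,-0.1,0,-0.12,0],[0,0.3,-0.2,0,-0.24,0],[0,0.4,-0.2,0,-0.3,0],[0,0.4,-0.2,0,-0.3,0]]]'; python3 -c "
from h import *
where()
st=get_state();R0=Rt(st['eef_rot']).inv()
print('fwd 10mm in tool cm',R0.apply(d).round(3),'up',R0.apply(up).round(3),'left',R0.apply(left).round(3))"
```

```text
t: 2.55
ee_pos: [0.5249, -0.1254, 0.0466]
eef_rot: [0.672, -0.212, 0.594, -0.387]
ft_force: [0.8, 0.4, -0.1]
width: 0.0
t 2.55 rail x -146.1 y -0.4 z 46.6 mm F [ 0.7 -0.6 -0.1] w 0.0 yaxis [ 0.666 -0.005 -0.746] xaxis [-0.712 -0.299 -0.635] q [-0.76  0.54 -0.32  1.    0.68  2.39]
fwd 10mm in tool cm [-0.712  0.666  0.22 ] up [-0.635 -0.746  0.203] left [-0.299 -0.005 -0.954]
```

```bash
python3 -m handwheel '[[[-0.14,0.13,0.04,0,0,0],[-0.28,0.27,0.09,0,0,0],[-0.43,0.4,0.13,0,0,0],[-0.57,0.53,0.18,0,0,0]]]'; python3 -c "
from h import *
where()"
```

```text
t: 2.95
ee_pos: [0.5281, -0.1181, 0.0464]
eef_rot: [0.672, -0.212, 0.595, -0.387]
ft_force: [0.0, 0.4, 0.2]
width: -0.001
t 2.95 rail x -138.0 y -0.5 z 46.4 mm F [0.4 0.1 0.2] w -0.0 yaxis [ 0.666 -0.005 -0.746] xaxis [-0.712 -0.299 -0.635] q [-0.74  0.53 -0.33  0.99  0.68  2.41]
```

Tracking is good. I'll go on in 1 mm rows and watch the force.

```bash
python3 -m handwheel '[[[-0.07,0.07,0.02,0,0,0],[-0.14,0.13,0.04,0,0,0],[-0.21,0.2,0.07,0,0,0],[-0.28,0.27,0.09,0,0,0]]]'; python3 -c "
from h import *
where()"
```

```text
t: 3.35
ee_pos: [0.5297, -0.1145, 0.0463]
eef_rot: [0.672, -0.212, 0.595, -0.387]
ft_force: [0.7, 0.5, -0.4]
width: 0.0
t 3.35 rail x -134.2 y -0.5 z 46.3 mm F [ 0.7 -0.5 -0.4] w 0.0 yaxis [ 0.667 -0.005 -0.745] xaxis [-0.712 -0.299 -0.635] q [-0.73  0.53 -0.33  0.98  0.68  2.41]
```

```bash
python3 -m handwheel '[[[-0.07,0.07,0.02,0,0,0],[-0.14,0.13,0.04,0,0,0],[-0.21,0.2,0.07,0,0,0],[-0.28,0.27,0.09,0,0,0]]]'; python3 -c "
from h import *
where()"
```

```text
t: 3.75
ee_pos: [0.5311, -0.1115, 0.0462]
eef_rot: [0.672, -0.212, 0.595, -0.388]
ft_force: [-3.8, -4.5, 1.5]
width: 0.001
t 3.75 rail x -130.8 y -0.6 z 46.2 mm F [-5.6  1.7  1.5] w 0.0 yaxis [ 0.666 -0.005 -0.746] xaxis [-0.713 -0.299 -0.634] q [-0.73  0.53 -0.34  0.97  0.69  2.42]
```

```bash
python3 -m handwheel '[[[-0.04,0.03,0.01,0,0,0],[-0.07,0.07,0.02,0,0,0],[-0.11,0.1,0.03,0,0,0]]]'; python3 -c "
from h import *
where()"
```

```text
t: 4.05
ee_pos: [0.5314, -0.1107, 0.0462]
eef_rot: [0.671, -0.213, 0.595, -0.388]
ft_force: [-6.3, -7.9, 2.0]
width: -0.001
t 4.05 rail x -130.0 y -0.7 z 46.2 mm F [-9.8  2.7  2. ] w -0.0 yaxis [ 0.665 -0.005 -0.747] xaxis [-0.714 -0.298 -0.633] q [-0.73  0.53 -0.34  0.97  0.69  2.43]
```

```bash
python3 -m handwheel '[[[-0.04,0.03,0.01,0,0,0],[-0.07,0.07,0.02,0,0,0],[-0.11,0.1,0.03,0,0,0]]]'; python3 -c "
from h import *
where()"
```

```text
t: 4.35
ee_pos: [0.5318, -0.1101, 0.0462]
eef_rot: [0.671, -0.213, 0.595, -0.389]
ft_force: [-9.3, -11.1, 5.7]
width: -0.0
t 4.35 rail x -129.3 y -0.7 z 46.2 mm F [-13.8   4.2   5.7] w -0.0 yaxis [ 0.664 -0.006 -0.748] xaxis [-0.715 -0.298 -0.632] q [-0.72  0.53 -0.34  0.97  0.68  2.43]
```

```bash
python3 -m handwheel '[[[-0.04,0.03,0.01,0,0,0],[-0.07,0.07,0.02,0,0,0]]]'; python3 -c "
from h import *
where()"
```

```text
t: 4.55
ee_pos: [0.532, -0.1097, 0.0461]
eef_rot: [0.671, -0.213, 0.595, -0.389]
ft_force: [-11.6, -13.9, 7.1]
width: -0.001
t 4.55 rail x -128.8 y -0.8 z 46.1 mm F [-17.3   5.2   7.1] w -0.0 yaxis [ 0.663 -0.006 -0.749] xaxis [-0.716 -0.298 -0.631] q [-0.72  0.52 -0.34  0.97  0.68  2.43]
```

```bash
python3 -m handwheel '[[[-0.04,0.03,0.01,0,0,0],[-0.07,0.07,0.02,0,0,0]]]'; python3 -c "
from h import *
where()"
```

```text
t: 4.75
ee_pos: [0.5323, -0.1091, 0.0462]
eef_rot: [0.67, -0.213, 0.595, -0.389]
ft_force: [-11.5, -12.8, 6.2]
width: -0.003
t 4.75 rail x -128.1 y -0.8 z 46.2 mm F [-16.3   5.5   6.2] w -0.0 yaxis [ 0.663 -0.006 -0.749] xaxis [-0.716 -0.297 -0.631] q [-0.72  0.52 -0.34  0.97  0.68  2.43]
```

```bash
python3 -m handwheel '[[[-0.04,0.03,0.01,0,0,0],[-0.07,0.07,0.02,0,0,0],[-0.11,0.1,0.03,0,0,0]]]'; python3 -c "
from h import *
where()"
```

```text
t: 5.05
ee_pos: [0.533, -0.1073, 0.0462]
eef_rot: [0.671, -0.213, 0.595, -0.389]
ft_force: [-8.7, -10.8, 5.5]
width: -0.0
t 5.05 rail x -126.2 y -0.7 z 46.2 mm F [-13.4   3.7   5.5] w -0.0 yaxis [ 0.663 -0.006 -0.748] xaxis [-0.716 -0.298 -0.632] q [-0.72  0.52 -0.34  0.96  0.69  2.44]
```

```bash
python3 -m handwheel '[[[-0.04,0.03,0.01,0,0,0],[-0.07,0.07,0.02,0,0,0],[-0.11,0.1,0.03,0,0,0],[-0.14,0.13,0.04,0,0,0]]]'; python3 -c "
from h import *
where()"
```

```text
t: 5.45
ee_pos: [0.5339, -0.1051, 0.0462]
eef_rot: [0.671, -0.213, 0.595, -0.389]
ft_force: [-8.5, -9.4, 5.0]
width: 0.001
t 5.45 rail x -123.8 y -0.7 z 46.2 mm F [-12.   4.   5.] w 0.0 yaxis [ 0.664 -0.006 -0.748] xaxis [-0.715 -0.298 -0.632] q [-0.71  0.52 -0.34  0.96  0.69  2.44]
```

```bash
python3 -m handwheel '[[[-0.07,0.07,0.02,0,0,0],[-0.14,0.13,0.04,0,0,0],[-0.21,0.2,0.07,0,0,0],[-0.28,0.27,0.09,0,0,0],[-0.36,0.33,0.11,0,0,0]]]'; python3 -c "
from h import *
where()"
```

```text
t: 5.95
ee_pos: [0.5362, -0.0998, 0.0463]
eef_rot: [0.671, -0.213, 0.595, -0.388]
ft_force: [-5.0, -6.3, 2.0]
width: -0.001
t 5.95 rail x -118.1 y -0.7 z 46.3 mm F [-7.8  2.1  2. ] w -0.0 yaxis [ 0.665 -0.006 -0.747] xaxis [-0.714 -0.298 -0.633] q [-0.7   0.52 -0.35  0.95  0.69  2.45]
```

```bash
python3 -m handwheel '[[[-0.14,0.13,0.04,0,0,0],[-0.28,0.27,0.09,0,0,0],[-0.43,0.4,0.13,0,0,0],[-0.57,0.53,0.18,0,0,0],[-0.71,0.67,0.22,0,0,0]]]'; python3 -c "
from h import *
where()"
```

```text
t: 6.45
ee_pos: [0.5405, -0.0894, 0.0463]
eef_rot: [0.672, -0.212, 0.595, -0.387]
ft_force: [-1.3, -3.8, 0.2]
width: -0.001
t 6.45 rail x -106.8 y -0.6 z 46.3 mm F [-4.  -0.3  0.2] w -0.0 yaxis [ 0.666 -0.005 -0.746] xaxis [-0.713 -0.299 -0.635] q [-0.69  0.51 -0.36  0.93  0.7   2.48]
```

```bash
python3 -m handwheel '[[[-0.21,0.2,0.07,0,0,0],[-0.43,0.4,0.13,0,0,0],[-0.64,0.6,0.2,0,0,0],[-0.85,0.8,0.26,0,0,0],[-1.07,1,0.33,0,0,0]]]'; python3 -c "
from h import *
where()
st=get_state();R0=Rt(st['eef_rot']).inv()
print('fwd 10mm in tool cm',R0.apply(d).round(3),'up',R0.apply(up).round(3),'left',R0.apply(left).round(3))"
```

```text
t: 6.95
ee_pos: [0.5465, -0.0753, 0.0463]
eef_rot: [0.672, -0.212, 0.595, -0.387]
ft_force: [-1.3, -4.1, 0.9]
width: -0.003
t 6.95 rail x -91.4 y -0.5 z 46.3 mm F [-4.3 -0.4  0.9] w -0.0 yaxis [ 0.666 -0.005 -0.746] xaxis [-0.712 -0.299 -0.635] q [-0.66  0.51 -0.37  0.91  0.7   2.51]
fwd 10mm in tool cm [-0.712  0.666  0.22 ] up [-0.635 -0.746  0.203] left [-0.299 -0.005 -0.954]
```

```bash
for i in 1; do python3 -m handwheel '[[[-0.21,0.2,0.07,0,0,0],[-0.43,0.4,0.13,0,0,0],[-0.64,0.6,0.2,0,0,0],[-0.85,0.8,0.26,0,0,0],[-1.07,1,0.33,0,0,0]]]'; done; python3 -c "
from h import *
where()"
```

```text
t: 7.45
ee_pos: [0.5524, -0.0615, 0.0463]
eef_rot: [0.672, -0.212, 0.595, -0.387]
ft_force: [-0.1, -4.3, 1.0]
width: -0.001
t 7.45 rail x -76.5 y -0.5 z 46.3 mm F [-4.  -1.6  1. ] w -0.0 yaxis [ 0.666 -0.005 -0.746] xaxis [-0.712 -0.299 -0.635] q [-0.63  0.5  -0.38  0.88  0.71  2.55]
```

```bash
python3 -m handwheel '[[[-0.21,0.2,0.07,0,0,0],[-0.43,0.4,0.13,0,0,0],[-0.64,0.6,0.2,0,0,0],[-0.85,0.8,0.26,0,0,0],[-1.07,1,0.33,0,0,0]]]'; python3 -c "
from h import *
where()"
```

```text
t: 7.95
ee_pos: [0.5584, -0.0477, 0.0463]
eef_rot: [0.672, -0.212, 0.595, -0.387]
ft_force: [-0.0, -3.4, 0.3]
width: -0.003
t 7.95 rail x -61.5 y -0.5 z 46.3 mm F [-3.1 -1.3  0.3] w -0.0 yaxis [ 0.666 -0.005 -0.745] xaxis [-0.712 -0.299 -0.635] q [-0.6   0.49 -0.39  0.85  0.71  2.58]
```

```bash
python3 -m handwheel '[[[-0.21,0.2,0.07,0,0,0],[-0.43,0.4,0.13,0,0,0],[-0.64,0.6,0.2,0,0,0],[-0.85,0.8,0.26,0,0,0],[-1.07,1,0.33,0,0,0]]]'; python3 - <<'E'
from h import *
where()
c=shot('scene','scene2.png');a=c['image'][80:280,140:400]; cv2.imwrite('pics/s2z.png',cv2.resize(a,None,fx=3,fy=3)); shot('top','top2.png')
E
```

```text
t: 8.45
ee_pos: [0.5643, -0.0339, 0.0463]
eef_rot: [0.672, -0.212, 0.595, -0.387]
ft_force: [-0.7, -3.6, 0.9]
width: 0.003
t 8.45 rail x -46.4 y -0.4 z 46.3 mm F [-3.5 -0.8  0.9] w 0.0 yaxis [ 0.666 -0.005 -0.746] xaxis [-0.712 -0.299 -0.635] q [-0.57  0.49 -0.4   0.82  0.72  2.62]
```

View pics/s2z.png

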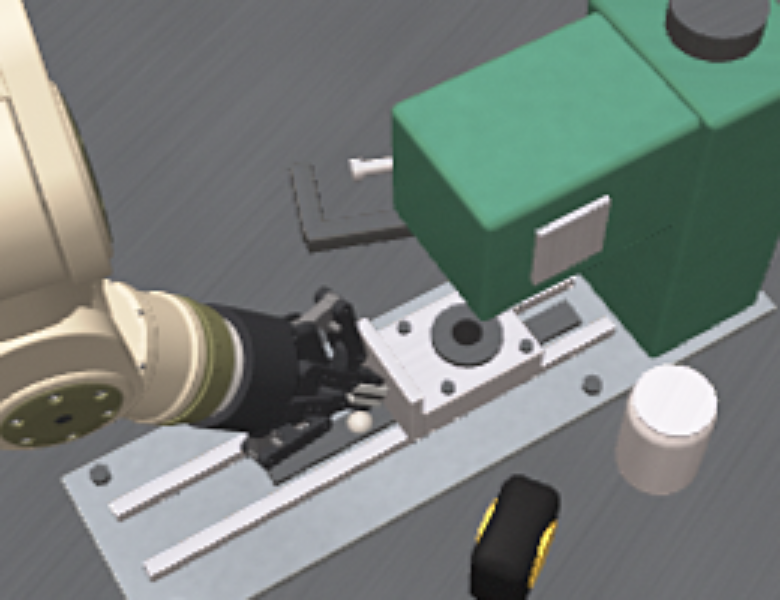

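View pics/top2.png

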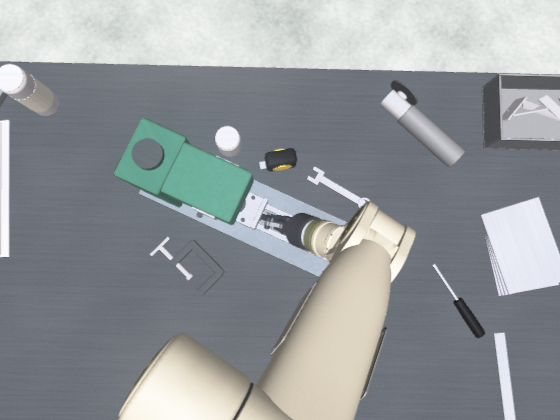

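```bash
python3 -m handwheel '[[[-0.21,0.2,0.07,0,0,0],[-0.43,0.4,0.13,0,0,0],[-0.64,0.6,0.2,0,0,0],[-0.85,0.8,0.26,0,0,0],[-1.07,1,0.33,0,0,0]]]'; python3 -c "
from h import *
where()"
```

```text
t: 9.05
ee_pos: [0.5702, -0.0201, 0.0463]
eef_rot: [0.672, -0.212, 0.595, -0.387]
ft_force: [-0.9, -3.2, 0.3]
width: 0.002
t 9.05 rail x -31.4 y -0.4 z 46.3 mm F [-3.3 -0.4  0.3] w 0.0 yaxis [ 0.666 -0.005 -0.746] xaxis [-0.712 -0.299 -0.635] q [-0.55  0.48 -0.41  0.8   0.72  2.66]
```

```bash
python3 -m handwheel '[[[-0.21,0.2,0.07,0,0,0],[-0.43,0.4,0.13,0,0,0],[-0.64,0.6,0.2,0,0,0],[-0.85,0.8,0.26,0,0,0],[-1.07,1,0.33,0,0,0]]]'; python3 -c "
from h import *
where()"
```

```text
t: 9.55
ee_pos: [0.5761, -0.0063, 0.0463]
eef_rot: [0.672, -0.212, 0.595, -0.387]
ft_force: [-0.2, -3.8, 0.3]
width: -0.002
t 9.55 rail x -16.4 y -0.4 z 46.3 mm F [-3.5 -1.3  0.3] w -0.0 yaxis [ 0.666 -0.005 -0.746] xaxis [-0.712 -0.299 -0.635] q [-0.52  0.48 -0.42  0.77  0.72  2.7 ]
```

```bash
python3 -m handwheel '[[[-0.14,0.13,0.04,0,0,0],[-0.28,0.27,0.09,0,0,0],[-0.43,0.4,0.13,0,0,0],[-0.57,0.53,0.18,0,0,0],[-0.71,0.67,0.22,0,0,0]]]'; python3 - <<'E'
from h import *
where()
c=shot('scene','scene3.png');a=c['image'][80:280,140:400]; cv2.imwrite('pics/s3z.png',cv2.resize(a,None,fx=3,fy=3))
E
```

```text
t: 10.05
ee_pos: [0.58, 0.0028, 0.0463]
eef_rot: [0.672, -0.212, 0.595, -0.387]
ft_force: [0.7, -3.7, 1.4]
width: -0.002
t 10.05 rail x -6.5 y -0.4 z 46.3 mm F [-3.1 -2.1  1.4] w -0.0 yaxis [ 0.667 -0.005 -0.745] xaxis [-0.712 -0.299 -0.635] q [-0.5   0.47 -0.42  0.75  0.73  2.72]
```

View pics/s3z.png

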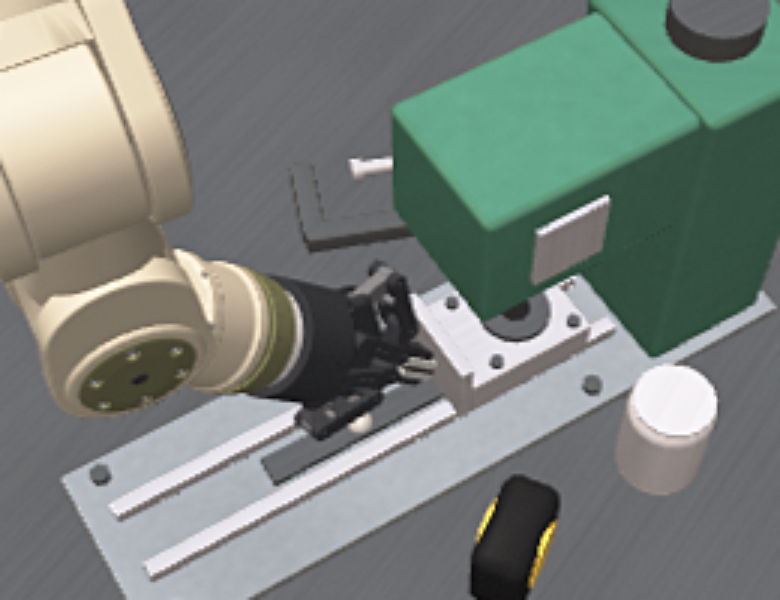

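The picture shows the fingertips on the plate at about (430,370). There is clear space to the head's edge at (485,315). I'll continue with 2 mm rows, then 1 mm.

```bash
python3 -m handwheel '[[[-0.14,0.13,0.04,0,0,0],[-0.28,0.27,0.09,0,0,0],[-0.43,0.4,0.13,0,0,0],[-0.57,0.53,0.18,0,0,0],[-0.71,0.67,0.22,0,0,0]]]'; python3 -c "
from h import *
where()"
```

```text
t: 10.6
ee_pos: [0.584, 0.012, 0.0463]
eef_rot: [0.672, -0.212, 0.595, -0.387]
ft_force: [-0.2, -3.4, 0.9]
width: -0.002
t 10.60 rail x 3.6 y -0.4 z 46.3 mm F [-3.2 -1.2  0.9] w -0.0 yaxis [ 0.667 -0.005 -0.745] xaxis [-0.712 -0.299 -0.635] q [-0.48  0.47 -0.43  0.73  0.73  2.75]
```

```bash
python3 -m handwheel '[[[-0.07,0.07,0.02,0,0,0],[-0.14,0.13,0.04,0,0,0],[-0.21,0.2,0.07,0,0,0],[-0.28,0.27,0.09,0,0,0]]]'; python3 -c "
from h import *
where()"
```

```text
t: 11.0
ee_pos: [0.5856, 0.0156, 0.0462]
eef_rot: [0.672, -0.212, 0.595, -0.387]
ft_force: [0.1, -3.8, 0.6]
width: -0.001
t 11.00 rail x 7.5 y -0.4 z 46.2 mm F [-3.4 -1.6  0.6] w -0.0 yaxis [ 0.667 -0.005 -0.745] xaxis [-0.712 -0.299 -0.635] q [-0.47  0.47 -0.43  0.72  0.73  2.76]
```

```bash
python3 -m handwheel '[[[-0.04,0.03,0.01,0,0,0],[-0.07,0.07,0.02,0,0,0],[-0.11,0.1,0.03,0,0,0]]]'; python3 -c "
from h import *
where()"
```

```text
t: 11.3
ee_pos: [0.5862, 0.0168, 0.0462]
eef_rot: [0.672, -0.212, 0.595, -0.387]
ft_force: [-1.5, -5.5, 2.0]
width: 0.001
t 11.30 rail x 8.8 y -0.5 z 46.2 mm F [-5.7 -0.8  2. ] w 0.0 yaxis [ 0.666 -0.005 -0.746] xaxis [-0.713 -0.299 -0.635] q [-0.47  0.47 -0.43  0.72  0.73  2.76]
```

```bash
python3 -m handwheel '[[[-0.04,0.03,0.01,0,0,0],[-0.07,0.07,0.02,0,0,0]]]'; python3 -c "
from h import *
where()"
```

```text
t: 11.5
ee_pos: [0.5864, 0.0171, 0.0461]
eef_rot: [0.671, -0.212, 0.595, -0.388]
ft_force: [-4.8, -8.6, 4.0]
width: -0.0
t 11.50 rail x 9.1 y -0.6 z 46.1 mm F [-9.8  1.   4. ] w -0.0 yaxis [ 0.665 -0.006 -0.746] xaxis [-0.714 -0.298 -0.634] q [-0.47  0.47 -0.43  0.72  0.73  2.76]
```

```bash
python3 -m handwheel '[[[-0.04,0.03,0.01,0,0,0],[-0.07,0.07,0.02,0,0,0]]]'; python3 -c "
from h import *
where()"
```

```text
t: 11.7
ee_pos: [0.5866, 0.0173, 0.046]
eef_rot: [0.671, -0.213, 0.595, -0.388]
ft_force: [-7.2, -13.4, 6.4]
width: -0.001
t 11.70 rail x 9.4 y -0.7 z 46.0 mm F [-15.1   1.3   6.4] w -0.0 yaxis [ 0.664 -0.006 -0.747] xaxis [-0.715 -0.298 -0.633] q [-0.47  0.47 -0.43  0.72  0.73  2.76]
```

The force is up to 15 N with almost no further travel, at 8.8 to 9.4 mm against a predicted 8.8 mm, so it is on the stop. I'll hold briefly, then back away.

```bash
python3 -m handwheel '[[[0,0,0,0,0,0],[0,0,0,0,0,0],[0.14,-0.13,-0.04,0,0,0],[0.5,-0.47,-0.15,0,0,0],[1.07,-1,-0.33,0,0,0]]]'; python3 -c "
from h import *
where()"
```

```text
t: 12.2
ee_pos: [0.5802, 0.0057, 0.0459]
eef_rot: [0.672, -0.212, 0.595, -0.386]
ft_force: [-0.6, -1.0, -0.2]
width: 0.002
t 12.20 rail x -3.7 y 0.6 z 45.9 mm F [-1.1  0.2 -0.2] w 0.0 yaxis [ 0.667 -0.003 -0.745] xaxis [-0.712 -0.299 -0.636] q [-0.49  0.47 -0.42  0.75  0.73  2.73]
```

```bash
python3 -m handwheel '[[[1.4,-1.3,-0.44,0,0,0],[2.8,-2.7,-0.88,0,0,0],[4.3,-4,-1.3,0,0,0],[5.7,-5.3,-1.8,0,0,0],[7.1,-6.7,-2.2,0,0,0]]]'; python3 -c "
from h import *
where()"
```

```text
t: 12.7
ee_pos: [0.5404, -0.0871, 0.0463]
eef_rot: [0.672, -0.212, 0.595, -0.387]
ft_force: [-0.1, 0.5, 0.0]
width: 0.003
t 12.70 rail x -104.7 y 0.4 z 46.3 mm F [0.4 0.3 0. ] w 0.0 yaxis [ 0.667 -0.004 -0.745] xaxis [-0.712 -0.299 -0.636] q [-0.68  0.51 -0.36  0.93  0.7   2.48]
```

```bash
python3 -m handwheel '[[[0.1,-3.5,0,0,0,0],[0.1,-7,0,0,0,0],[0.1,-10,0,0,0,0],[0.1,-13,0,0,0,0],[0.1,-13,0,0,0,0]]]'; python3 - <<'E'
from h import *
where()
c=shot('scene','scene4.png');a=c['image'][80:280,140:400]; cv2.imwrite('pics/s4z.png',cv2.resize(a,None,fx=3,fy=3)); c=shot('top','top4.png')
for u,v in((228,139),(281,159)): print(c['depth'][v,u],load('top0')['depth'][v,u])
E
```

```text
t: 13.2
ee_pos: [0.507, -0.1701, 0.1451]
eef_rot: [0.672, -0.211, 0.593, -0.389]
ft_force: [-0.4, -0.4, 0.5]
width: -0.003
t 13.20 rail x -194.1 y -1.7 z 145.1 mm F [-0.5  0.2  0.5] w -0.0 yaxis [ 0.666 -0.01  -0.746] xaxis [-0.714 -0.299 -0.633] q [-0.84  0.46 -0.17  1.29  0.65  2.29]
1.2074112 1.2068933
1.223018 1.2240847
```

View pics/s4z.png

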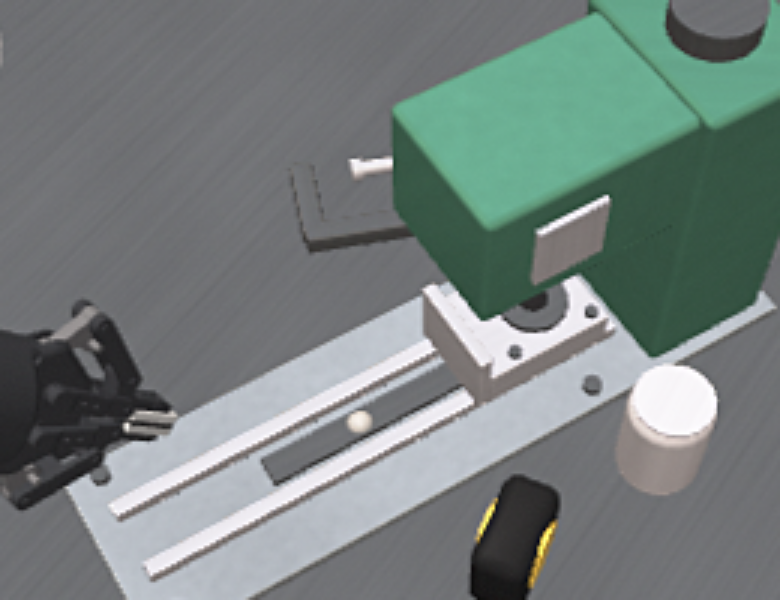

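View pics/top4.png

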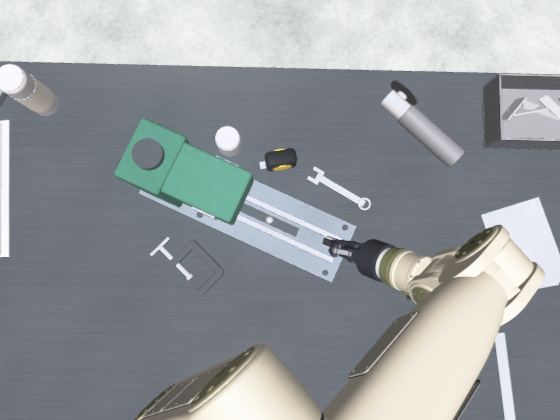

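The pictures show the carriage in under the head with its plate at s4z (424,290)-(487,372). Tin, tape, spanner and clamp are unmoved, and the tool is clear. A quick check of the plate position:

```bash
python3 - <<'E'
from h import *
s=load('scene4'); b=load('scene0')
a=onplane(s,140+424/3-.33,80+290/3-.33,.079);c=onplane(s,140+487/3-.33,80+370/3-.33,.079)
m=(a+c)/2; print('plate rail x mm',((m-O)@d)*1e3,'travel',(m-O)@d*1e3-(PP-O)@d*1e3, 'width',np.linalg.norm(a-c))
E
```

```text
plate rail x mm 15.183577593024397 travel 139.78357759302446 width 0.07810581913367262
```

```bash
python3 -c "
from h import *
where(); print(job_done())"
```

```text
t 13.30 rail x -191.9 y -0.0 z 142.6 mm F [ 0.1  0.6 -0.2] w -0.0 yaxis [ 0.667 -0.006 -0.745] xaxis [-0.713 -0.298 -0.635] q [-0.83  0.46 -0.17  1.28  0.65  2.29]
the job is handed in; nothing more can be done
None
```

The carriage is home against its stop, the tool has backed clear, and I handed the job in at 13.3 s of robot time. The hand-in gave no verdict.

- **Push:** I used the shut fingers, leaned 42° under the head. The carriage broke free smoothly at about 17 N. I then ran it in at no more than about 30 mm/s against 3 to 4 N, and pressed it onto the stop with about 15 N.
- **Carriage position:** the scene picture shows the plate 15 mm behind the head's edge, about 140 mm from where it started. The force at the stop rose where I predicted, within about 1 mm. The joint value itself can't be read.
- **Loose things:** the tape, clamp, spanner and tin look unmoved in the before and after pictures.
- **Contact:** the force on the tool at hand-in was about 0 N.

No check failed or disagreed. I rolled the tool 17° before contact, because the last joint was heading towards its range limit; it peaked at 2.76 of 3.14 rad.

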